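# Lock the bed-levelling screw with its jam nut

## Robot

A 6-joint arm with a two-finger parallel gripper is mounted at the origin on the work surface. World frame = base frame: x ahead of the robot, y to its left, z up, the work surface at z = 0. Lengths are in m, angles in rad, forces in N, time in s.
With the tool pointing down it reaches from about 0.275 to 0.875 m from the base axis. Payload 12.5 kg.
Tool frame: the origin (TCP) lies where the fingers leave the gripper's body, on its centre line; the fingertips stand 73 mm ahead of it and the grasp point (between the pads) lies 54 mm ahead of it; z points along the fingers, y is the direction in which the jaws open and shut (so a half turn about z gives the same grasp; the last joint's range is limited). The gripper opens to 85 mm and grips with 20 to 120 N. Pads are 22 mm wide; open, the fingers measure 114 mm over their backs; the gripper's body (76 mm by 85 mm) begins 54 mm behind the grasp point. The pads swing forward as they close: fully open they stand 13 mm farther back than shut.
Start: joints at [1.1, 0.351, 1.652, -0, 1.139, -0.085], TCP at [0.207, 0.51, 0.304] pointing down, gripper open.
Joint ranges: [-2.75, 2.75], [-0.79, 2.1], [0.01, 2.65], [-1.57, 4.71], [0.07, 3.14], [-2.87, 2.87]. Speed limits (rad/s): [2.22, 2.22, 2.79, 3.14, 3.14, 3.14].

## Interface

Orientations are given as a unit quaternion [w, x, y, z].
In Python, from plant import readout, eyes, arm, masks_of, tip_of gives the robot as it stands. The module is installed in compiled form; this text tells all that it offers.
- The arm moves only by the shell command python3 -m jog 'ROWS' [FORCE]. ROWS is JSON, a list that holds one entry, the list of rows, each a list of 5 numbers: the shift along the tool's x, y, z normalised to -1 to 1, where 1 is 4 cm, then the turn about the tool's z normalised to -1 to 1, where 1 is 4 degrees, then the opening, from -1 (shut) to 1 (fully open). A call has 1 to 12 rows; each row shifts and turns the pose as measured when the row begins, along the tool's axes as they then stand; what a row does not reach is not made up. A row lasts 1/12 s, in which the tool goes at most 41.7 mm and 7.16 degrees, less where a joint would pass 70% of its speed; a pose out of reach is approached as far as the arm can. A call with a number of a shift or a turn outside -1 to 1 is refused whole. A call with a gripper value outside its range is refused whole. The fingers move at their own pace and stop on an object; FORCE is the grip in N (left out, the last holds). Time passes only in rows, so rows that do not move let the fingers close. It gives the time, the measured TCP pose, the force and the opening at its end, in the units of the state.
- readout.read_state(): the state, without advancing time (a new reading comes with each control period).
- eyes.grab_frame(name): name is "scene" or "top" or "wrist"; returns a dict with "frame" (384x512x3 uint8, red, green, blue), "fx", "fy", "cx", "cy" (pixels), "k1" (the pictures are not rectified: a ray, as slopes to the right and down, at radius r is drawn at 1 + k1 r^2 times it, then the intrinsics apply), "eye" and "rotation" of the camera in the world; the wrist camera has in their place "T_tool_cam" (4x4, takes a point from camera to tool coordinates, whose origin is the TCP and whose axes are the flange's). Camera axes: x right, y down, z forward; pixel columns grow to the right and rows downward; lengths in m; the calibration is good to about 2 mm. A picture is of the moment at which its call begins: read the wrist's pose just before it. There is no depth.
- arm.hand_in(): hands the job in, once; it reports no verdict.
Trained networks look in a picture, given as the dict that the camera call returned (one of the last four; its "shot" number tells which), for a name from the list of things; names that differ only in an ending like _2 or _b are one class to them, and where a whole thing is asked for, a point or a joint stands for the part that bears it (a point fixed in the world has none). Each returns a list of dicts, best first, with "p" (0 to 1); they miss things now and then, are a little off and sometimes report something else, mostly with a low value. They report only what shows in the picture. A call takes as long as a camera call.
- masks_of(picture, name): "region" (384x512 bool, what is visible of it) and "uv" ([column, row] in pixels, amid what is visible of it).
- tip_of(picture, name): "uv" ([column, row] in pixels: a listed point, or the origin of a listed thing).
The state is a dict: "clock": time; "q": joint angles; "dq": joint speeds; "joint_torque": joint torques, N m; "eef_pos": TCP position; "orientation": TCP orientation; "contact_force": force on the tool from outside, world axes, zero at the start; "wrist_torque": the same for the moment, N m; "grip_width": finger opening in m.
Only numpy, scipy, OpenCV 4.12 (cv2) and the standard library are available. Lean on these libraries where they do the work, as an engineer would, in place of code of your own. Each camera call takes 0.05 s, during which the arm holds its last target.

## Task

The bed levelling screw in the orange bracket has been set, but its jam nut with the black wing is still loose. Turn that nut clockwise by its wing until it is home against the bracket, with the wing in line with the white stripe, and do not force it past that, or the screw turns too and loses its setting. The blue bracket is still being adjusted: leave its nut as it is, and let go of everything at the end.

Things in the scene. Friction and masses are not known exactly. Their poses are not given: they have to be found in the camera images.
- orange_grip (a point): On the axis of the loose jam nut on the orange-topped bracket, 10 mm below the top of its wing. Wing: upright black bar, white line on top, 50 long, 14 thick, 36 high, flat sides, top about 115 above the table; pinch it across its thickness from above. Flange below 40 across, 9 high. x along the wing (alike either way), z up; turns with the nut. A 10 mm screw end stands 5.5 out of the wing's top.
- orange_nut (a joint): Turn of that nut on its screw, rad, growing clockwise from above: 0 is home, a firm stop with the wing along the white stripe; negative is loose. Starts at -1.3 to -0.8 (46 to 75 degrees to go, one grasp does it). Light drag, 0.08 N m; stays where it is left; does not visibly rise or sink. The stripe is 4 mm wide, across the middle of the 70 x 64 orange top plate.
- orange_screw (a joint): Turn of the orange bracket's upright steel adjusting screw from its setting, rad, clockwise from above positive; 0 at the start. A steel fork under the top plate holds its head: it stays still while the nut runs (yields only at 0.6 N m), but if the nut is forced on past its stop, screw and nut turn together and the setting is lost.
- blue_wing (a point): Wing end (25 mm from the axis, 10 below the top) of the equally light, loose nut on the blue-topped bracket: leave it. Brackets alike but for colour, fixed on a dark 300 x 290 carriage plate, 160 or more apart; places and yaws vary. The green one's nut is locked, immovable.

How it is judged:
By the outcome, as a careful person would: the job done as asked, in the order asked, and still so for the second after the job is handed in, with the robot touching nothing.
It also fails if it takes over 32 s, if anything falls off the work surface, if the arm or the gripper's body presses on something with over 40 N, if the wrist force passes 120 N, or if a joint passes its speed limit or range.

## Working session

There is one attempt and no reset: what is moved stays moved. The work goes in short steps, Python scripts to look and compute and a shell command to move; the robot and the scene stay as the last step left them, time stands still between calls to the robot, and variables do not carry over. Pictures are saved under pics/ and viewed, and the job is handed in when it is done.

```bash
mkdir -p pics; cat > h.py <<'E'
import numpy as np, cv2
from scipy.spatial.transform import Rotation as R
from plant import readout, eyes, arm, masks_of, tip_of
def rot(q): return R.from_quat([q[1],q[2],q[3],q[0]]).as_matrix()
def cam(p,s=None):
    if 'T_tool_cam' in p:
        T=np.array(p['T_tool_cam']); Rt=rot(s['orientation'])
        return np.array(s['eef_pos'])+Rt@T[:3,3], Rt@T[:3,:3]
    return np.array(p['eye']),np.array(p['rotation'])
def ray(p,uv,s=None):
    e,Rc=cam(p,s)
    xd=(uv[0]-p['cx'])/p['fx']; yd=(uv[1]-p['cy'])/p['fy']
    x,y=xd,yd
    for _ in range(30):
        f=1+p['k1']*(x*x+y*y); x,y=xd/f,yd/f
    return e,Rc@np.array([x,y,1.])
def onz(p,uv,z,s=None):
    e,d=ray(p,uv,s); return e+d*(z-e[2])/d[2]
def proj(p,P,s=None):
    e,Rc=cam(p,s); c=Rc.T@(np.array(P)-e); x,y=c[0]/c[2],c[1]/c[2]; f=1+p['k1']*(x*x+y*y)
    return [p['fx']*x*f+p['cx'],p['fy']*y*f+p['cy']]
def save(p,n): cv2.imwrite('pics/'+n,cv2.cvtColor(p['frame'],cv2.COLOR_RGB2BGR))
E
python3 - <<'E'
from h import *
s=readout.read_state(); print(s)
for n in ['scene','top','wrist']:
    p=eyes.grab_frame(n); save(p,n+'0.png')
    print(n,p.get('eye'),p['k1'])
    for t in ['orange_grip','blue_wing']:
        for d in tip_of(p,t)[:3]: print(t,d['p'],d['uv'],onz(p,d['uv'],.105,s))
E
```

```text
{'clock': 0.0, 'q': array([ 1.10038995e+00,  3.51264408e-01,  1.65243629e+00, -2.12352885e-06,
        1.13911684e+00, -8.46019908e-02]), 'dq': array([-0.00034123,  0.00117737, -0.0026769 ,  0.00092129, -0.00040609,
       -0.00072412]), 'joint_torque': array([ 1.21396252e-05, -5.06121647e+01, -2.91397637e+01, -2.82461389e-05,
        4.64640936e-03, -2.64495796e-06]), 'eef_pos': array([0.20682995, 0.50935533, 0.30333831]), 'orientation': array([-1.66855619e-04,  1.91707590e-01,  9.81451896e-01, -5.89277383e-04]), 'contact_force': array([-0.17852671, -0.57746439,  0.51402307]), 'wrist_torque': array([-0.01699807, -0.00197615, -0.00302701]), 'grip_width': 0.08541154903212995}
scene [1.13487295 0.06508991 0.45098537] -0.12594012428756463Traceback (most recent call last):
  File "<stdin>", line 7, in <module>
  File "h.py", line 18, in onz
    e,d=ray(p,uv,s); return e+d*(z-e[2])/d[2]
        ~~~^^^^^^^^
  File "h.py", line 16, in ray
    return e,Rc@np.array([x,y,1.])
             ~~^~~~~~~~~~~~~~~~~~~
ValueError: matmul: Input operand 1 has a mismatch in its core dimension 0, with gufunc signature (n?,k),(k,m?)->(n?,m?) (size 3 is different from 4)
```

```bash
sed -i "s/return np.array(p\['eye'\]),np.array(p\['rotation'\])/r=np.array(p['rotation']); return np.array(p['eye']),(rot(r) if r.size==4 else r)/" h.py
python3 - <<'E'
from h import *
s=readout.read_state()
for n in ['scene','top','wrist']:
    p=eyes.grab_frame(n); save(p,n+'0.png')
    print(n,p.get('eye'),p['k1'])
    for t in ['orange_grip','blue_wing']:
        for d in tip_of(p,t)[:3]: print(t,d['p'],d['uv'],onz(p,d['uv'],.105,s))
E
```

```text
scene [1.13487295 0.06508991 0.45098537] -0.12594012428756463
orange_grip 0.77 [230.3, 227.8] [0.68399371 0.02905091 0.105     ]
blue_wing 0.73 [303.3, 157.9] [0.51841682 0.12661332 0.105     ]
top [0.41142926 0.02436744 0.88485165] -0.027840896856789112
orange_grip 0.93 [253.7, 145.8] [0.68285309 0.03690211 0.105     ]
blue_wing 0.88 [198.0, 240.7] [0.52281964 0.12339831 0.105     ]
wrist None -0.03088108101914582
```

View pics/top0.png

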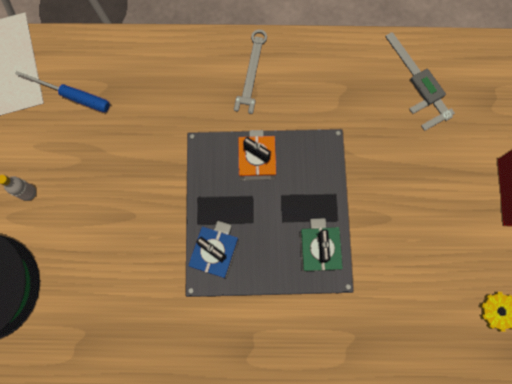

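View pics/scene0.png

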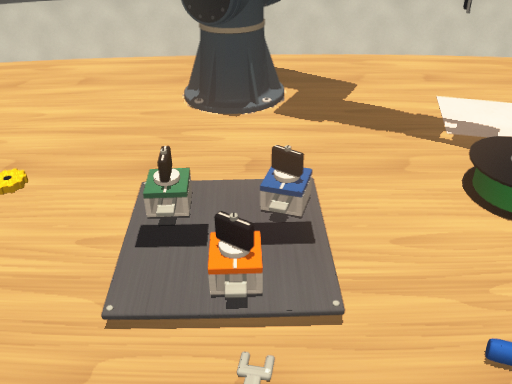

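```bash
python3 - <<'E'
from h import *
p=eyes.grab_frame('top')
for t in ['orange_grip','orange_nut','orange_screw']:
    for d in masks_of(p,t)[:2]:
        m=d['region'].astype(np.uint8); (c,wh,a)=cv2.minAreaRect(cv2.findNonZero(m)); print(t,d['p'],d['uv'],m.sum(),c,wh,a)
im=cv2.resize(p['frame'][120:190,215:300],None,fx=8,fy=8,interpolation=cv2.INTER_CUBIC)
save({'frame':im},'z1.png')
s=readout.read_state(); Rt=rot(s['orientation']); print(Rt.round(3), Rt.T@(np.array([.683,.033,.28])-s['eef_pos'])/.04)
E
```

```text
orange_grip 0.74 [255.6, 154.1] 483 (257.0, 150.5) (25.0, 26.0) 90.0
orange_nut 0.64 [257.6, 153.0] 494 (255.20001220703125, 152.60000610351562) (31.304948806762695, 22.360679626464844) 26.56505012512207
orange_screw 0.62 [259.5, 152.4] 539 (254.80003356933594, 152.4000244140625) (31.304948806762695, 22.360679626464844) 26.56505012512207
[[-0.927  0.376  0.   ]
 [ 0.376  0.927  0.   ]
 [-0.     0.    -1.   ]] [-15.5101159   -6.56098835   0.59753821]
```

View pics/z1.png

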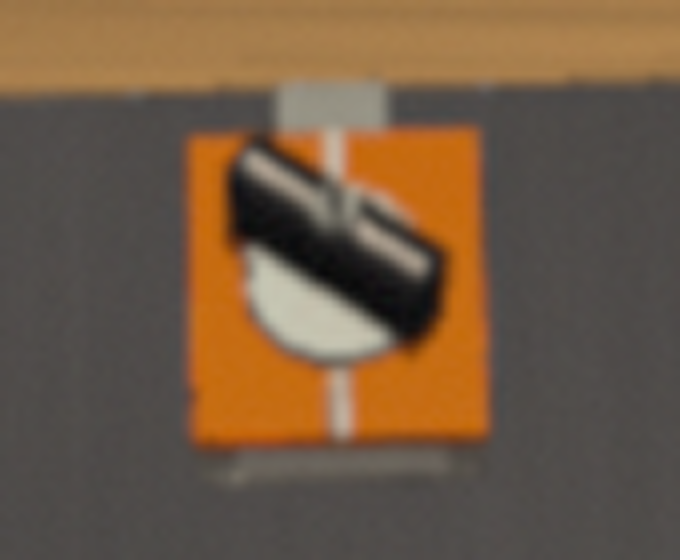

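```bash
python3 -m jog '[[[-0.9,-0.38,0,0,1],[-0.9,-0.38,0,0,1],[-0.9,-0.38,0,0,1],[-0.9,-0.38,0,0,1],[-0.9,-0.38,0,0,1],[-0.9,-0.38,0,0,1],[-0.9,-0.38,0,0,1],[-0.9,-0.38,0,0,1],[-0.9,-0.38,0,0,1],[-0.9,-0.38,0,0,1],[-0.9,-0.38,0,0,1],[-0.9,-0.38,0,0,1]]]'
python3 -m jog '[[[0,0,0,1,1],[0,0,0,1,1],[0,0,0,1,1],[0,0,0,1,1],[0,0,0,1,1],[0,0,0,1,1],[0,0,0,1,1],[0,0,0,1,1],[0,0,0,1,1],[0,0,0,1,1],[0,0,0,1,1],[0,0,0,1,1]]]'
python3 - <<'E'
from h import *
s=readout.read_state(); print(s['q'],s['eef_pos'],s['clock']); Rt=rot(s['orientation']); print(Rt.round(3), Rt.T@(np.array([.683,.033,.28])-s['eef_pos'])/.04)
print(np.degrees(np.arctan2(Rt[1,0],Rt[0,0])))
p=eyes.grab_frame('wrist'); save(p,'w1.png'); print(p['T_tool_cam'])
for d in tip_of(p,'orange_grip')[:3]: print(d['p'],d['uv'],onz(p,d['uv'],.105,s))
E
```

```text
clock: 1.75
eef_pos: [0.5489, 0.1679, 0.3047]
orientation: [0.001, 0.186, 0.982, 0.002]
contact_force: [0.4, 1.3, 0.1]
grip_width: 0.0856
clock: 2.75
eef_pos: [0.5548, 0.1596, 0.3036]
orientation: [0.001, 0.589, 0.808, 0.002]
contact_force: [-0.2, 0.1, 0.3]
grip_width: 0.0853
[ 0.19884885  0.39921314  1.58143359  0.00189764  1.15738977 -0.11207586] [0.55482759 0.15957995 0.30360336] 2.75
[[-0.305  0.952  0.003]
 [ 0.952  0.305  0.002]
 [ 0.001  0.004 -1.   ]] [-3.99229368  2.08334983  0.59253778]
107.77131418145264
[[ 5.85890326e-04 -9.65196359e-01 -2.61525613e-01  6.54893582e-02]
 [ 9.99999747e-01  4.59935155e-04  5.42824235e-04  8.59402927e-04]
 [-4.03647152e-04 -2.61525864e-01  9.65196384e-01 -6.95461177e-02]
 [ 0.00000000e+00  0.00000000e+00  0.00000000e+00  1.00000000e+00]]
0.52 [203.8, 213.5] [0.52487875 0.1248748  0.105     ]
```

View pics/w1.png

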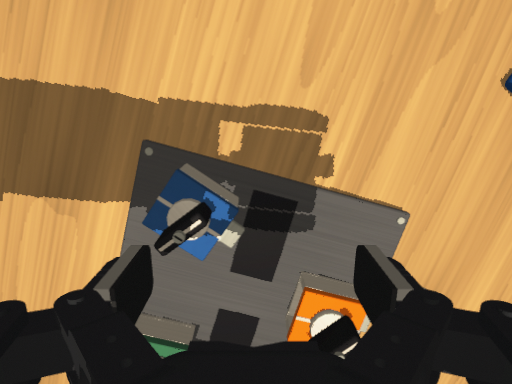

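```bash
python3 -m jog '[[[-0.8,0.42,0,0,1],[-0.8,0.42,0,0,1],[-0.8,0.42,0,0,1],[-0.8,0.42,0,0,1],[-0.8,0.42,0,0,1],[0,0,0,1,1],[0,0,0,1,1],[0,0,0,1,1],[0,0,0,1,1],[0,0,0,1,1],[0,0,0,1,1],[0,0,0,1,1]]]'
python3 -m jog '[[[0,0,0,1,1],[0,0,0,1,1],[0,0,0,1,1],[0,0,0,1,1],[0,0,0,1,1],[0,0,0,0.6,1],[0,0,0,0,1]]]'
cat > look.py <<'E'
from h import *
import sys
n=sys.argv[1]
s=readout.read_state(); print(s['q'],s['eef_pos'],s['clock']); Rt=rot(s['orientation']); print(Rt.round(3))
print('yaw',np.degrees(np.arctan2(Rt[1,0],Rt[0,0])),s['wrist_torque'],s['grip_width'])
p=eyes.grab_frame('wrist'); 
for d in tip_of(p,'orange_grip')[:3]: print(d['p'],d['uv'],onz(p,d['uv'],.105,s))
t=eyes.grab_frame('top')
for d in tip_of(t,'orange_grip')[:3]: print('top',d['p'],d['uv'],onz(t,d['uv'],.105,s))
save(p,n+'w.png'); save({'frame':cv2.resize(t['frame'][120:190,215:300],None,fx=8,fy=8,interpolation=cv2.INTER_CUBIC)},n+'t.png')
E
python3 look.py a
```

```text
clock: 3.85
eef_pos: [0.6906, 0.0265, 0.3015]
orientation: [-0.001, 0.761, 0.649, 0.001]
contact_force: [-1.5, 0.1, -0.1]
grip_width: 0.0854
clock: 4.43
eef_pos: [0.6905, 0.0264, 0.3005]
orientation: [-0.001, 0.873, 0.487, 0.001]
contact_force: [0.0, -0.0, 0.1]
grip_width: 0.0856
[-0.02984427  0.61572312  1.2438866   0.00263862  1.28232364  0.52243843] [0.6905448  0.02639245 0.30050462] 4.4333
[[ 0.525  0.851 -0.   ]
 [ 0.851 -0.525  0.003]
 [ 0.002 -0.002 -1.   ]]
yaw 58.31340793456673 [ 0.03204033 -0.05230666  0.00968874] 0.08562755300609184
0.67 [234.7, 188.5] [0.67844402 0.03315399 0.105     ]
```

View pics/aw.png

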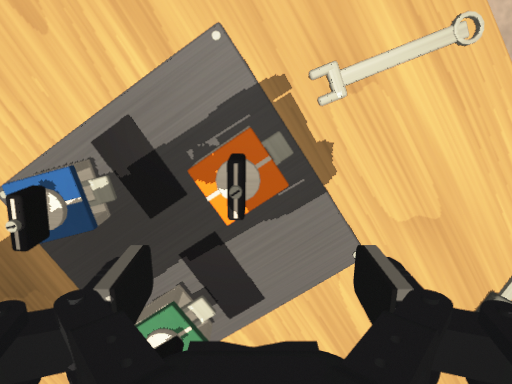

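```bash
python3 - <<'E'
import cv2
im=cv2.imread('pics/aw.png')[120:240,175:315]
cv2.imwrite('pics/awz.png',cv2.resize(im,None,fx=5,fy=5,interpolation=cv2.INTER_CUBIC))
E
```

```text
(no output)
```

View pics/awz.png

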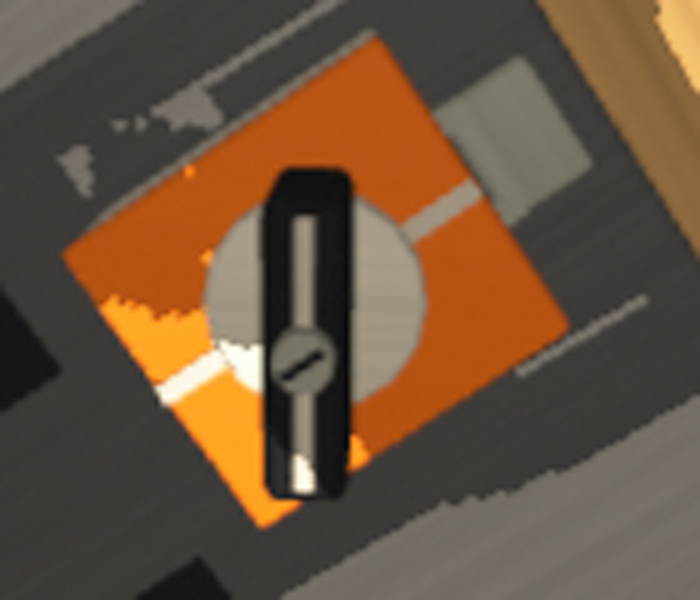

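```bash
python3 - <<'E'
from h import *
s=readout.read_state(); p=eyes.grab_frame('wrist')
P=lambda u,v,z: onz(p,[175+u/5,120+v/5],z,s)
yaw=lambda d: np.degrees(np.arctan2(d[1],d[0]))
a,b=P(304,215,.115),P(303,490,.115); print('wing',yaw(a-b),(a+b)/2,np.linalg.norm(a-b))
print('screw',P(303,358,.1205))
a,b=P(478,192,.070),P(162,396,.070); print('stripe',yaw(a-b),(a+b)/2,np.linalg.norm(a-b))
c=[P(*k,.070) for k in [(378,35),(568,325),(262,528),(65,255)]]
print('plate',sum(c)/4, [ (yaw(c[(i+1)%4]-c[i]),np.linalg.norm(c[(i+1)%4]-c[i])) for i in range(4)])
s=readout.read_state();Rt=rot(s['orientation']);q=P(303,358,.1205);q[2]=.159;print(Rt.T@(q-s['eef_pos'])/.04, s['clock'])
E
```

```text
wing 57.48794835500255 [0.67978091 0.03277925 0.115     ] 0.044213702128421885
screw [0.68050771 0.0335457  0.1205    ]
stripe 1.713514498287745 [0.67974874 0.03222903 0.07      ] 0.06905663821264615
plate [0.68029929 0.03300781 0.07      ] [(np.float64(-87.97651265216895), np.float64(0.062424648271405196)), (np.float64(-176.73862682687286), np.float64(0.06885587198906767)), (np.float64(91.89887165771688), np.float64(0.06266917302875451)), (np.float64(3.060109374557571), np.float64(0.06871474588496808))]
[ 0.01422155 -0.30248106  3.53949564] 4.6833
```

```bash
python3 -m jog '[[[0,-0.3,0,0.2,1],[0,0,0.6,0,1],[0,0,0.7,0,1],[0,0,0.7,0,1],[0,0,0.5,0,1],[0,0,0,0,1]]]'
python3 - <<'E'
from h import *
s=readout.read_state();Rt=rot(s['orientation']);print(Rt.T@(np.array([.6803,.0333,.16])-s['eef_pos'])/.04, s['clock'],np.degrees(np.arctan2(Rt[1,0],Rt[0,0])))
E
```

```text
clock: 5.18
eef_pos: [0.681, 0.0332, 0.1995]
orientation: [0.0, 0.875, 0.485, 0.003]
contact_force: [-0.2, -0.2, -0.4]
grip_width: 0.0856
[-0.01152656 -0.01868858  0.98824128] 5.1833 58.00120527563098
```

```bash
python3 -m jog '[[[0,0,0.6,0.1,1],[0,0,0.38,0,1],[0,0,0,0,1],[0,0,0,0,-1],[0,0,0,0,-1],[0,0,0,0,-1],[0,0,0,0,-1],[0,0,0,0,-1],[0,0,0,0,-1],[0,0,0,0,-1],[0,0,0,0,-1]]]' 20
python3 look.py b
```

```text
clock: 6.1
eef_pos: [0.6801, 0.0361, 0.1674]
orientation: [-0.003, 0.875, 0.484, 0.002]
contact_force: [5.3, -3.4, -6.8]
grip_width: 0.0137
[-0.01724233  0.73183814  1.38321339  0.00785292  1.025383    0.53985939] [0.68005081 0.03607129 0.16742608] 6.1
[[ 0.532  0.847  0.001]
 [ 0.847 -0.532  0.007]
 [ 0.006 -0.002 -1.   ]]
yaw 57.846779275997086 [-0.70931622 -0.98930588 -0.06927358] 0.013686919800421575
0.95 [252.7, 268.6] [0.67957688 0.03369328 0.105     ]
```

View pics/bw.png

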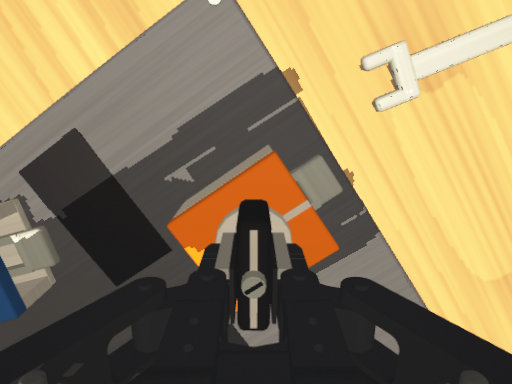

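```bash
python3 -m jog '[[[0,0,0,0,-0.3],[0,0,0,0,-0.3],[0,0,0,0,-0.3],[0,0,0.1,0,-0.3],[0,0,0,0,-0.3]]]'
python3 - <<'E'
from h import *
s=readout.read_state();Rt=rot(s['orientation']);print(Rt.T@(np.array([.6803,.0333,.16])-s['eef_pos'])/.04, s['clock'],np.degrees(np.arctan2(Rt[1,0],Rt[0,0])),s['contact_force'])
E
```

```text
clock: 6.72
eef_pos: [0.6813, 0.0356, 0.1646]
orientation: [-0.002, 0.875, 0.483, 0.004]
contact_force: [-0.3, -0.8, 0.1]
grip_width: 0.0299
[-0.06360911  0.00850037  0.11326058] 6.7167 57.80032533564154 [-0.29058803 -0.79519819  0.10773905]
```

```bash
python3 -m jog '[[[-0.06,0.01,0.13,0.1,-0.3],[0,0,0,0,-0.3]]]'
python3 - <<'E'
from h import *
s=readout.read_state();Rt=rot(s['orientation']);print(Rt.T@(np.array([.6803,.0333,.16])-s['eef_pos'])/.04, s['clock'],np.degrees(np.arctan2(Rt[1,0],Rt[0,0])),s['contact_force'])
E
python3 -m jog '[[[0,0,0,0,-1],[0,0,0,0,-1],[0,0,0,0,-1],[0,0,0,0,-1]]]' 20
python3 - <<'E'
from h import *
s=readout.read_state();Rt=rot(s['orientation']);print(Rt.T@(np.array([.6803,.0333,.16])-s['eef_pos'])/.04, s['clock'],np.degrees(np.arctan2(Rt[1,0],Rt[0,0])),s['contact_force'])
E
```

```text
clock: 6.88
eef_pos: [0.6804, 0.0333, 0.1589]
orientation: [-0.002, 0.877, 0.48, 0.004]
contact_force: [0.5, -0.9, 0.2]
grip_width: 0.0298
[-0.0014162  -0.00337725 -0.02774903] 6.8833 57.36659570048908 [ 0.45708435 -0.93949295  0.22231158]
clock: 7.22
eef_pos: [0.6792, 0.034, 0.1588]
orientation: [-0.003, 0.877, 0.48, 0.002]
contact_force: [1.0, -1.0, -1.1]
grip_width: 0.0136
[ 0.00078425  0.03116403 -0.03026707] 7.2167 57.37147606675841 [ 0.96309177 -1.01898429 -1.10625673]
```

```bash
cat > st.py <<'E'
from h import *
s=readout.read_state();Rt=rot(s['orientation']);print('to axis (tool units)',(Rt.T@(np.array([.6803,.0333,.16])-s['eef_pos'])/.04).round(3), 'yaw',np.degrees(np.arctan2(Rt[1,0],Rt[0,0])).round(2),'F',s['contact_force'].round(2),'T',s['wrist_torque'].round(3),s['q'][5])
E
python3 -m jog '[[[0,0.03,0,0.8,-1],[0,0,0,0.9,-1],[0,0,0,0.9,-1],[0,0,0,0.9,-1],[0,0,0,0.9,-1],[0,0,0,0.9,-1],[0,0,0,0.9,-1],[0,0,0,0.9,-1],[0,0,0,0.9,-1],[0,0,0,0.9,-1],[0,0,0,0,-1]]]'
python3 st.py
```

```text
clock: 8.13
eef_pos: [0.6799, 0.0332, 0.1587]
orientation: [-0.003, 0.985, 0.175, 0.001]
contact_force: [-2.0, 1.7, -0.2]
grip_width: 0.0134
to axis (tool units) [ 0.01   0.001 -0.032] yaw 20.14 F [-1.97  1.7  -0.21] T [-0.077 -0.026 -0.046] 1.1932103443785158
```

```bash
python3 -m jog '[[[0,0,0,0.8,-1],[0,0,0,0.8,-1],[0,0,0,0.8,-1],[0,0,0,0.6,-1],[0,0,0,0,-1]]]'
python3 st.py; python3 look.py c
```

```text
clock: 8.55
eef_pos: [0.68, 0.0329, 0.1588]
orientation: [-0.003, 0.997, 0.072, 0.0]
contact_force: [-0.4, 0.9, 1.2]
grip_width: 0.0136
to axis (tool units) [ 0.01  -0.008 -0.031] yaw 8.24 F [-0.36  0.88  1.17] T [-0.165  0.009 -0.026] 1.4012263210544473
[-0.02173395  0.74249148  1.38724477  0.00742255  1.01176746  1.40122632] [0.67996389 0.0329407  0.15877361] 8.55
[[ 0.99   0.143  0.   ]
 [ 0.143 -0.99   0.006]
 [ 0.001 -0.006 -1.   ]]
yaw 8.244642132031148 [-0.1648304   0.00944518 -0.02584806] 0.013608451572491152
0.9 [248.2, 278.5] [0.67790606 0.03439636 0.105     ]
```

View pics/cw.png

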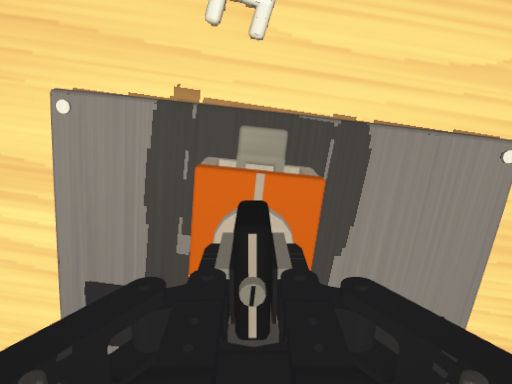

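```bash
python3 -m jog '[[[0,0,0,0.5,-1],[0,0,0,0.5,-1],[0,0,0,0,-1]]]' >/dev/null; python3 st.py
python3 -m jog '[[[0,0,0,0.25,-1],[0,0,0,0,-1]]]'>/dev/null; python3 st.py
```

```text
to axis (tool units) [ 0.009 -0.011 -0.031] yaw 4.49 F [-1.44  0.72  0.52] T [-0.162 -0.048 -0.086] 1.4669087047075924
to axis (tool units) [ 0.009 -0.012 -0.031] yaw 3.6 F [-1.63 -0.21  0.06] T [-0.139 -0.015 -0.073] 1.4825155144246962
```

```bash
python3 -m jog '[[[0,0,0,0.2,-1],[0,0,0,0,-1]]]'>/dev/null; python3 st.py
python3 -m jog '[[[0,0,0,0.15,-1],[0,0,0,0,-1]]]'>/dev/null; python3 st.py
```

```text
to axis (tool units) [ 0.009 -0.012 -0.031] yaw 2.83 F [-1.14  0.26  0.28] T [-0.204  0.02  -0.029] 1.496007060003944
to axis (tool units) [ 0.008 -0.012 -0.031] yaw 2.21 F [-1.21  0.12  0.54] T [-0.227 -0.053  0.053] 1.5067474907439113
```

```bash
python3 -m jog '[[[0,0,0,0.15,-1],[0,0,0,0,-1]]]'>/dev/null; python3 st.py
python3 - <<'E'
from h import *
v=[]
for i in range(4):
    s=readout.read_state(); v.append(s['wrist_torque'][2]); p=eyes.grab_frame('wrist')
print(np.round(v,3),s['clock']); save(p,'dw.png')
cv2.imwrite('pics/dwz.png',cv2.resize(cv2.imread('pics/dw.png')[140:360,150:360],None,fx=2.7,fy=2.7,interpolation=cv2.INTER_CUBIC))
E
```

```text
to axis (tool units) [ 0.009 -0.011 -0.031] yaw 1.6 F [-0.9  -0.59  0.84] T [-0.151 -0.007  0.383] 1.517552621250014
[0.383 0.335 0.329 0.323] 9.8167
```

View pics/dwz.png

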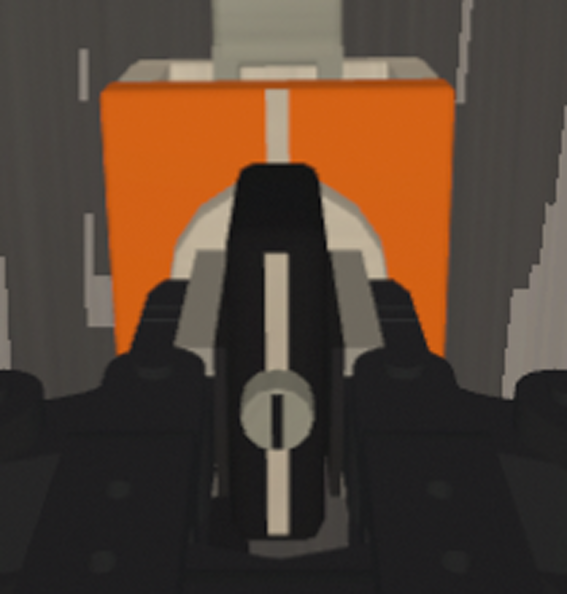

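```bash
python3 -m jog '[[[0,0,0,0,0.3],[0,0,0,0,0.3],[0,0,0,0,0.3],[0,0,0,0,0.3],[0,0,-0.3,0,0.5],[0,0,-0.7,0,0.5],[0,0,-0.9,0,0.5],[0,0,-0.9,0,0.5],[0,0,-0.6,0,1],[0,0,0,0,1],[0,0,0,0,1]]]'; python3 st.py; python3 look.py e
python3 - <<'E'
import cv2
cv2.imwrite('pics/ewz.png',cv2.resize(cv2.imread('pics/ew.png')[100:260,160:350],None,fx=3.5,fy=3.5,interpolation=cv2.INTER_CUBIC))
E
```

```text
clock: 10.78
eef_pos: [0.6795, 0.0318, 0.3049]
orientation: [-0.003, 1.0, 0.013, 0.0]
contact_force: [0.2, -0.9, -0.7]
grip_width: 0.0856
to axis (tool units) [ 0.019 -0.012  3.623] yaw 1.52 F [ 0.17 -0.94 -0.73] T [-0.041 -0.065  0.057] 1.518630996480841
[-0.02361944  0.59074492  1.27497738  0.00721754  1.27560339  1.518631  ] [0.67947649 0.03178939 0.30492229] 10.7833
[[ 1.     0.026  0.   ]
 [ 0.026 -1.     0.007]
 [ 0.001 -0.007 -1.   ]]
yaw 1.5151819848944137 [-0.04130029 -0.0651121   0.05682706] 0.08558168505333369
0.61 [253.7, 185.6] [0.68067974 0.03218156 0.105     ]
```

View pics/ewz.png

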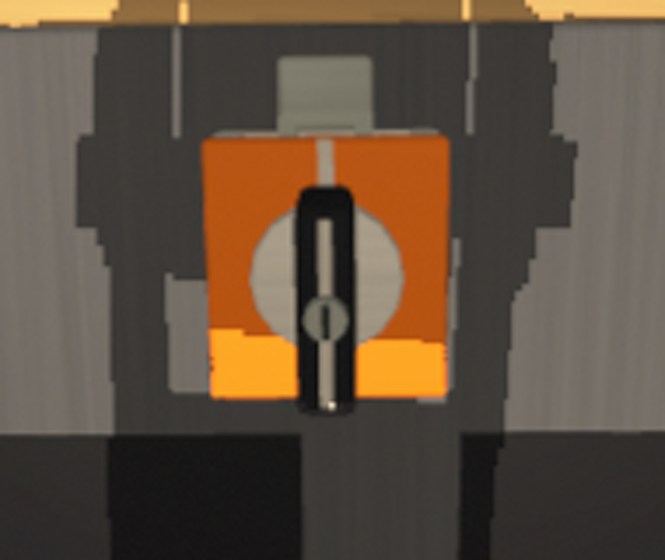

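View pics/ew.png

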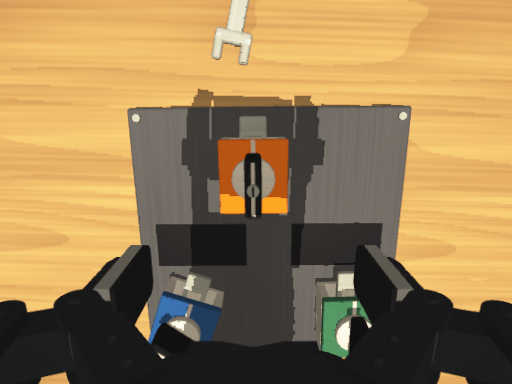

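```bash
python3 - <<'E'
from h import *
s=readout.read_state();p=eyes.grab_frame('wrist')
P=lambda u,v,z: onz(p,[160+u/3.5,100+v/3.5],z,s)
yaw=lambda a,b: np.degrees(np.arctan2((a-b)[1],(a-b)[0]))
print('wing',yaw(P(324,220,.115),P(327,405,.115)),'plate sides',yaw(P(203,142,.07),P(211,398,.07)),yaw(P(449,142,.07),P(447,398,.07)), 'axis-stripe top',yaw(P(325,150,.07),P(325.5,318,.1205)))
print(arm.hand_in())
E
```

```text
wing 2.4548758363541094 plate sides 1.8069727049559936 2.667229295977404 axis-stripe top 2.443030416759363
the job is handed in; nothing more can be done
None
```

I turned the orange bracket's jam nut clockwise about 55° by its wing, in one grasp at 20 N, until it met its stop. I then let go, raised the gripper clear and handed the job in at about 11 s of the 32 s allowed.

- **Home against the bracket:** the wrist moment stayed under about 0.1 N m while the nut ran, then rose to about 0.33–0.38 N m over the last half degree. I stopped there, well below the 0.6 N m at which the screw yields.
- **In line with the stripe:** after release the wing measured 2.5° yaw. The stripe direction measured 2.4°, and the plate sides 1.8° and 2.7°.
- **Screw setting:** the slot in the screw end showed no turn that I could see. I judged this by eye and did not measure it.
- **Blue and green nuts:** I never went near them. I did not measure the blue wing again at the end.
- **First grasp too high:** it sat about 7 mm too high, so I opened, lowered and gripped again before turning.
- **Network misread:** from one wrist view the detector took the blue nut for the orange one. I saw this in the picture and did not use it.

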